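Lay the tongued vent board in a fruit dryer's floor

ROBOT

A 6-joint arm with a two-finger parallel gripper is mounted at the origin on the work surface. World frame = base frame: x ahead of the robot, y to its left, z up, the work surface at z = 0. Lengths are in m, angles in rad, forces in N, time in s.
With the tool pointing down it reaches from about 0.225 to 0.875 m from the base axis. Payload 3.4 kg.
Tool frame: the origin (TCP) lies between the finger pads; the fingertips stand 19 mm ahead of it and the grasp point (between the pads) is the TCP (manip.tip_reach is the distance from the TCP to the fingertips, in m); z points along the fingers, x is the direction in which the jaws open and shut, and the axes are right-handed (so a half turn about z gives the same grasp; the last joint's range is limited). The gripper opens to 85 mm and grips with 20 to 120 N. Pads are 22 mm wide; open, the fingers measure 114 mm over their backs; the gripper's body (76 mm by 85 mm) begins 54 mm behind the grasp point. The pads swing forward as they close: fully open they stand 13 mm farther back than shut.
Start: joints at [-1.32, 0.276, 1.505, -0, 1.361, -0.121], TCP at [0.209, -0.536, 0.25] pointing down, gripper open.
Joint ranges: [-2.89, 2.89], [-0.75, 2.08], [0.22, 2.7], [-1.18, 4.32], [0.11, 2.71], [-2.7, 2.7]. Speed limits (rad/s): [2.57, 2.57, 3.14, 3.14, 3.14, 3.14].

INTERFACE

Orientations are given as a unit quaternion [w, x, y, z].
In Python, from rig import manip gives the robot as it stands.
- The arm moves only by the tool send_rows, never from a script. Its arguments are lists of equal length, an entry for each row: "delta_pos": the shift along the tool's x, y, z normalised to -1 to 1, where 1 is 40 cm, a list of three; "angular": the turn, a rotation vector about the tool's x, y, z normalised to -1 to 1, where 1 is 0.08 rad, a list of three. A call has 1 to 5 rows; each row shifts and turns the commanded pose from where the row before left it, along the tool's axes as they then stand; what a row does not reach is not made up. A row lasts 1/12 s, in which the tool goes at most 41.7 mm and 7.16 degrees, less where a joint would pass 70% of its speed; a pose out of reach is approached as far as the arm can. A call with a number of a shift or a turn outside -1 to 1 is refused whole. A call with a gripper value outside its range is refused whole. "hand" is the finger opening in mm, from 0 to 85.4, set as the call begins (left out, the last holds). The fingers move at their own pace and stop on an object; "squeeze" is the grip in N (left out, the last holds). Time passes only in rows, so rows that do not move let the fingers close. It gives the time, the measured TCP pose, the force and the opening at its end, in the units of the state.
- manip.get_state(): the state, without advancing time (a new reading comes with each control period).
- manip.get_image(name): name is "side" or "top" or "wrist"; returns the picture (384x512x3 uint8, blue, green, red); there is no depth.
- manip.calibration(name): a dict with "fx", "fy", "cx", "cy" (pixels), "camera_from_world" (4x4, takes a point from world to camera coordinates). Camera axes: x right, y up, looking along -z (the intrinsics and any distortion apply to the point x, -y, -z); pixel columns grow to the right and rows downward; lengths in m; the calibration is good to about 2 mm. A picture is of the moment at which its call begins: read the wrist's pose just before it. calibration takes no time and is no camera call; for the wrist camera it gives the pose at the moment of the call.
- manip.sign_off(): hands the job in, once; it reports no verdict.
The state is a dict: "clock": time; "qpos": joint angles; "qd": joint speeds; "effort": joint torques, N m; "position": TCP position; "ee_rot": TCP orientation; "contact_force": force on the tool from outside, world axes, zero at the start; "moment": the same for the moment, N m; "width": finger opening in m.
Only numpy, scipy, OpenCV 4.12 (cv2) and the standard library are available. Lean on these libraries where they do the work, as an engineer would, in place of code of your own. Each camera call takes 0.05 s, during which the arm holds its last target.

TASK

Lay the loose white vent board in the empty bay of the dryer floor section: hold it at an angle, tongue edge low, slip the tongue into the groove of the board already laid and draw it home against the orange spring strip, then lower the other edge flat so that it drops in behind the yellow rim and is locked. Work gently by feel, never forcing or slamming the board against the floor section (about 12 N of pull is enough; 25 N while it is still angled, or 50 N on the flat board, does damage), leave the other things on the bench alone, and let go at the end.

Things in the scene. Friction and masses are not known exactly. Their poses are not given: they have to be found in the camera images.
- floor_section: fixed dark steel tray of a dryer floor section, left or right of the robot, 280 x 180 mm. Origin: on the bench, under the bay; z up. Bay floor at z = 8 mm; side rims: inner faces at y = +-80, tops at z = 22. In the tray is screwed an insert (white laid board with groove, strip, yellow rim: one piece) that may sit anywhere within 8 mm either way of nominal along x; this offset is not measured: feel for it.
- groove (a point): nominal middle of the groove's mouth, at x = -92, z = 15.5 mm of the floor section (the real one is up to 8 mm nearer or farther along x). The groove faces +x, in the edge of the 60 mm long laid board, whose top is at z = 26; it is open from z = 8 (level with the bay floor) to z = 23. In it, 20 mm deep, an orange sprung strip yields towards -x: 3 N at first, then 1.5 N per mm.
- rim (a point): nominal middle of the yellow rim's top inner edge, at x = +90, z = 16 mm of the floor section (8 mm above the bay floor, 12 mm thick), offset as the groove is: mouth to rim is always 182 mm. The slab (180 mm) drops behind it only when drawn to under 2 mm from the mouth edge: strip force 6 N there, 9 N with the shoulder touching, plus friction; it then springs back 2 mm against the rim.
- board_mid (a point): centre (half-way up) of the loose white vent board's slab, 180 (x) x 150 (y) x 18 mm, 0.36 to 0.56 kg, lying flat at the start; z up, the tongue is on its -x edge.
- board_handle (a point): centre of the blue handle rib on that board: 14 mm thick (x), 80 mm long (y), 32 mm tall, standing on the slab's top; this point is 25 mm above board_mid, 16 mm above the slab's top. Pinch it across x from above, firmly (40 to 50 N), so that it does not turn in the grip.
- board_tongue (a point): middle of the tongue's tip, at x = -114 mm from board_mid, 8 mm above the board's underside. The grey tongue is 24 mm long, 6 mm thick and 144 mm wide. With the board tilted 5 to 9 degrees (tongue edge low) and the slab's lower edge (the shoulder, x = -90) on the bay floor, it slides straight into the groove.
- jar: bystander: closed amber glass jar, 76 mm across, 110 mm tall
- screwdriver: bystander: screwdriver with a black handle, lying
- bowl: bystander: steel bowl, 120 mm across, 50 mm tall
- brush: bystander: hand brush, lying
- slice: bystander: one dried citrus slice, 60 mm across
- tray_clip: bystander: small steel angle clip, 50 x 20 mm, 26 mm tall

How it is judged:
By the outcome, as a careful person would: the job done as asked, in the order asked, and still so for the second after the job is handed in, with the robot touching nothing.
It also fails if it takes over 72 s, if anything falls off the work surface, if the arm or the gripper's body presses on something with over 40 N, if the wrist force passes 120 N, or if a joint passes its speed limit or range.

## Working session

There is one attempt and no reset: what is moved stays moved. The work goes in short steps, Python scripts to look and compute and a tool call to move; the robot and the scene stay as the last step left them, time stands still between calls to the robot, and variables do not carry over. Pictures are saved under pics/ and viewed, and the job is handed in when it is done.

Besides the shell and the picture viewer there is one more tool, called as name(argument=value, ...), one argument or row to a line, values as JSON. send_rows: Moves the arm, as the interface text tells. Scaled input: -1 to 1 covers 40 cm each way for a shift and 0.08 rad each way for a turn. Its arguments: {"type":"object","properties":{"delta_pos":{"type":"array","items":{"type":"array","items":{"type":"number"}}},"angular":{"type":"array","items":{"type":"array","items":{"type":"number"}}},"hand":{"type":"number"},"squeeze":{"type":"number"}},"required":["delta_pos","angular"]}

```bash
ls; mkdir -p pics; python3 - <<'E'
from rig import manip
import cv2
s=manip.get_state(); print(s)
for n in ("side","top","wrist"):
    c=manip.calibration(n); print(n,c)
    cv2.imwrite(f"pics/a_{n}.png",manip.get_image(n))
print(manip.tip_reach)
E
```

```text
pics
{'clock': 0.0, 'qpos': array([-1.31997399e+00,  2.76609407e-01,  1.50614820e+00,  2.59827651e-05,
        1.36068620e+00, -1.21031897e-01]), 'qd': array([ 0.00037528, -0.00056218, -0.00073368,  0.00139991, -0.00033901,
       -0.00137925]), 'effort': array([ 2.15682358e-04, -4.16777444e+01, -2.45809042e+01, -5.07192010e-05,
        1.11641685e-02,  2.71321605e-07]), 'position': array([ 0.20878515, -0.53522503,  0.24942545]), 'ee_rot': array([-6.20203894e-04,  8.25632280e-01, -5.64207836e-01, -6.87162120e-04]), 'contact_force': array([-0.03650178, -0.51009284, -0.00469277]), 'moment': array([ 0.03168965, -0.00318572,  0.01606139]), 'width': 0.08522376468506472}
side {'fx': 487.89538577795724, 'fy': 487.89538577795724, 'cx': 245.00248667190382, 'cy': 190.9869411522573, 'camera_from_world': array([[ 0.98525839, -0.17043921,  0.01471002, -0.53053349],
       [ 0.11872318,  0.7431381 ,  0.6585215 , -0.08658034],
       [-0.12316946, -0.64706741,  0.75241813, -1.63472404],
       [ 0.        ,  0.        ,  0.        ,  1.        ]])}
top {'fx': 413.01396220666646, 'fy': 413.01396220666646, 'cx': 259.54104507027193, 'cy': 193.88924068297578, 'camera_from_world': array([[-0.02692888, -0.99958207,  0.01051288, -0.00825594],
       [ 0.98914309, -0.02512483,  0.14479187, -0.5098013 ],
       [-0.14446722,  0.01429783,  0.98940628, -1.11200315],
       [ 0.        ,  0.        ,  0.        ,  1.        ]])}
wrist {'fx': 281.1716971952661, 'fy': 281.1716971952661, 'cx': 254.2539427193115, 'cy': 191.48514691814802, 'camera_from_world': array([[ 0.36302554, -0.93177776, -0.00163081, -0.57387756],
       [ 0.89330601,  0.3485334 , -0.28377604,  0.03803083],
       [ 0.2649846 ,  0.10156114,  0.9588892 , -0.37849675],
       [ 0.        ,  0.        ,  0.        ,  1.        ]])}
0.019
```

View pics/a_side.png

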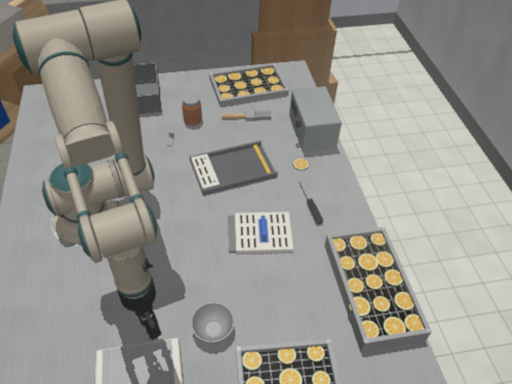

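View pics/a_top.png

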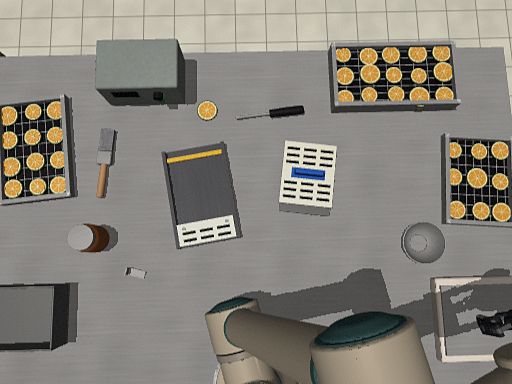

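View pics/a_wrist.png

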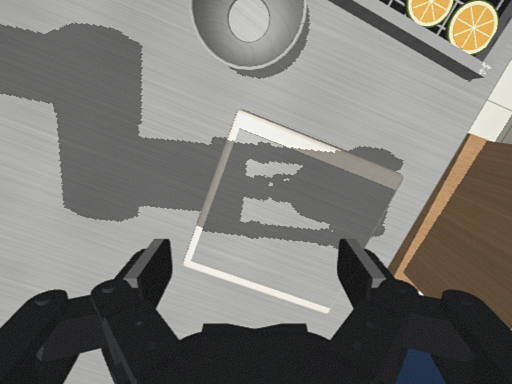

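The top view shows the loose board around (307,178), with its blue handle at (307,173) and its grey tongue at the lower edge (row 211, towards the robot). The tray is around (202,195), with the white laid board near the robot (row 231) and the yellow rim far off (row 155). Next I measure.

```bash
cat > h.py <<'E'
from rig import manip
import numpy as np, cv2
def ray(c,u,v):
    T=c["camera_from_world"]; R=T[:3,:3]; t=T[:3,3]
    d=np.array([(u-c["cx"])/c["fx"],-(v-c["cy"])/c["fy"],-1.0])
    return -R.T@t, R.T@d
def plane(c,u,v,z):
    o,d=ray(c,u,v); return o+d*(z-o[2])/d[2]
def tri(rays):
    A=np.zeros((3,3));b=np.zeros(3)
    for o,d in rays:
        d=d/np.linalg.norm(d); P=np.eye(3)-np.outer(d,d); A+=P;b+=P@o
    p=np.linalg.solve(A,b)
    res=[np.linalg.norm(np.cross(p-o,d/np.linalg.norm(d))) for o,d in rays]
    return p,res
def proj(c,p):
    q=c["camera_from_world"]@np.append(p,1); return np.array([c["cx"]+c["fx"]*q[0]/-q[2], c["cy"]-c["fy"]*q[1]/-q[2]])
E
python3 - <<'E'
from h import *
for n,(x0,y0,x1,y1) in {"top":(150,125,350,260),"side":(180,130,310,265)}.items():
    im=cv2.imread(f"pics/a_{n}.png"); hsv=cv2.cvtColor(im,cv2.COLOR_BGR2HSV)
    c=manip.calibration(n)
    for nm,lo,hi in (("blue",(100,120,60),(130,255,255)),("yellow",(18,120,100),(32,255,255))):
        m=cv2.inRange(hsv,lo,hi); w=np.zeros_like(m); w[y0:y1,x0:x1]=m[y0:y1,x0:x1]
        k,l,st,ce=cv2.connectedComponentsWithStats(w)
        for i in range(1,k):
            if st[i,4]>20:
                p=np.argwhere(l==i)[:,::-1].astype(np.float32)
                print(n,nm,st[i],ce[i],cv2.boxPoints(cv2.minAreaRect(p)).round(1).tolist())
    cv2.imwrite(f"pics/b_{n}.png",cv2.resize(im[y0:y1,x0:x1],None,fx=4,fy=4,interpolation=cv2.INTER_CUBIC))
E
```

```text
top blue [291 167  34  13 292] [307.76712329 173.3390411 ] [[290.70001220703125, 176.39999389648438], [291.79998779296875, 167.0], [324.8999938964844, 170.5], [323.8999938964844, 179.89999389648438]]
top yellow [167 149  55  15 270] [193.92222222 155.85925926] [[166.3000030517578, 158.10000610351562], [220.8000030517578, 148.60000610351562], [221.60000610351562, 153.6999969482422], [167.1999969482422, 163.10000610351562]]
side blue [259 216   9  26 138] [262.68115942 228.29710145] [[258.29998779296875, 216.3000030517578], [265.5, 215.8000030517578], [267.29998779296875, 241.0], [260.1000061035156, 241.5]]
side yellow [253 145  17  28 103] [261.37864078 158.6407767 ] [[252.60000610351562, 145.1999969482422], [255.5, 143.6999969482422], [269.8999938964844, 171.5], [267.0, 173.0]]
side yellow [295 160  12   8  61] [300.52459016 163.36065574] [[295.0, 160.0], [306.0, 160.0], [306.0, 167.0], [295.0, 167.0]]
```

View pics/b_top.png

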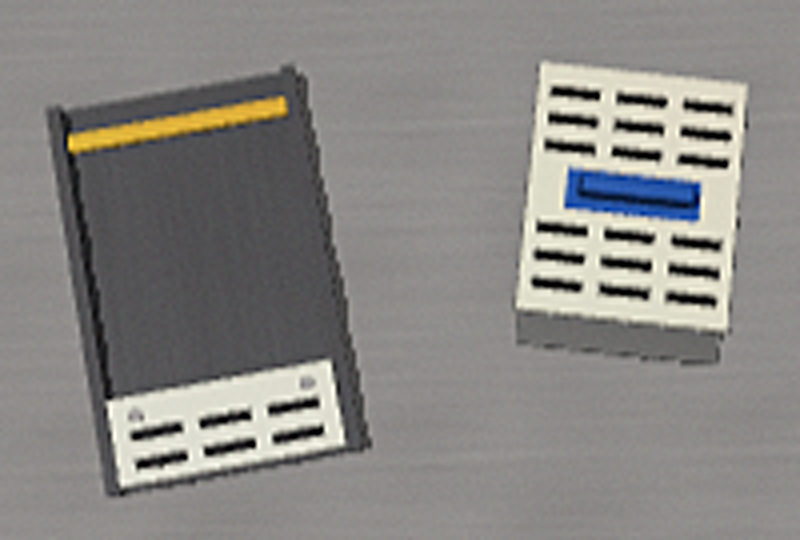

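View pics/b_side.png

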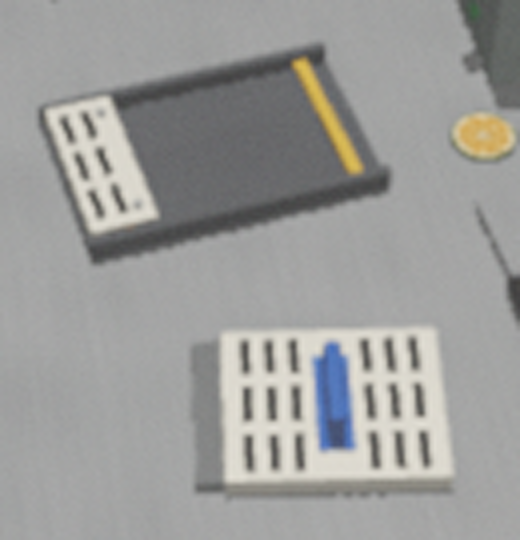

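```bash
python3 - <<'E'
from h import *
ct=manip.calibration("top"); cs=manip.calibration("side")
f=lambda p,o:((p[0]+.5)/4-.5+o[0],(p[1]+.5)/4-.5+o[1])
def T(name,a,b):
    p,r=tri([ray(ct,*f(a,(150,125))),ray(cs,*f(b,(180,130)))]); print(name,p.round(4),np.round(r,4)); return p
B=[T("b++",(542,62),(436,328)),T("b+-",(747,84),(453,487)),T("b--",(728,331),(225,485)),T("b-+",(518,308),(222,332))]
L=[T("l++",(107,400),(110,97)),T("l+-",(330,360),(157,218)),T("l--",(346,443),(95,233)),T("l-+",(120,488),(45,108))]
T("y in+",(68,152),(293,60));T("y in-",(287,113),(350,172))
def show(n,Q,z):
    pass
for n,pts,z in (("board",[(542,62),(747,84),(728,331),(518,308)],.018),("laid",[(107,400),(330,360),(346,443),(120,488)],.026),("yel",[(68,152),(287,113),(285,97),(68,135)],.016)):
    P=np.array([plane(ct,*f(p,(150,125)),z) for p in pts]); print(n,P.round(4).tolist(),P.mean(0).round(4))
    print(' edges',[ (np.linalg.norm(P[i]-P[(i+1)%4]).round(4), np.degrees(np.arctan2(*(P[(i+1)%4]-P[i])[[1,0]])).round(2)) for i in range(4)])
for n,pts,z in (("board",[(436,328),(453,487),(225,485),(222,332)],.018),("laid",[(110,97),(157,218),(95,233),(45,108)],.026),("yel",[(293,60),(350,172),(362,172),(303,58)],.016)):
    P=np.array([plane(cs,*f(p,(180,130)),z) for p in pts]); print('side',n,P.round(4).tolist(),P.mean(0).round(4))
    print(' edges',[ (np.linalg.norm(P[i]-P[(i+1)%4]).round(4), np.degrees(np.arctan2(*(P[(i+1)%4]-P[i])[[1,0]])).round(2)) for i in range(4)])
from scipy.spatial.transform import Rotation as Ro
s=manip.get_state(); q=s["ee_rot"]; print(Ro.from_quat(q[[1,2,3,0]]).as_matrix().round(3))
E
```

```text
b++ [ 0.6684 -0.0999  0.0179] [0.0013 0.0013]
b+- [ 0.65   -0.2498  0.0053] [0.0005 0.0005]
b-- [ 0.4696 -0.2249  0.014 ] [0.0006 0.0006]
b-+ [ 0.49   -0.0765  0.0192] [0.0014 0.0014]
l++ [0.4317 0.2117 0.0234] [0.0007 0.0007]
l+- [0.4549 0.0564 0.0223] [0. 0.]
l-- [0.398  0.0462 0.0237] [0.0012 0.0012]
l-+ [0.3707 0.2017 0.0283] [0.0007 0.0007]
y in+ [0.6099 0.2411 0.0167] [0.0004 0.0004]
y in- [0.633  0.084  0.0224] [0.0003 0.0003]
board [[0.6671, -0.0999, 0.018], [0.6472, -0.2472, 0.018], [0.4686, -0.2241, 0.018], [0.4887, -0.0765, 0.018]] [ 0.5679 -0.1619  0.018 ]
 edges [(np.float64(0.1486), np.float64(-97.69)), (np.float64(0.1801), np.float64(172.64)), (np.float64(0.1489), np.float64(82.23)), (np.float64(0.1799), np.float64(-7.46))]
laid [[0.4308, 0.2112, 0.026], [0.4546, 0.0562, 0.026], [0.3967, 0.0462, 0.026], [0.37, 0.2021, 0.026]] [0.413  0.1289 0.026 ]
 edges [(np.float64(0.1568), np.float64(-81.26)), (np.float64(0.0588), np.float64(-170.14)), (np.float64(0.1582), np.float64(99.72)), (np.float64(0.0615), np.float64(8.47))]
yel [[0.6095, 0.2412, 0.016], [0.6343, 0.0845, 0.0
[... 549 characters left out ...]
.float64(-7.77))]
side laid [[0.4321, 0.209, 0.026], [0.4546, 0.0531, 0.026], [0.3991, 0.0442, 0.026], [0.3715, 0.204, 0.026]] [0.4143 0.1276 0.026 ]
 edges [(np.float64(0.1575), np.float64(-81.81)), (np.float64(0.0562), np.float64(-170.89)), (np.float64(0.1622), np.float64(99.81)), (np.float64(0.0608), np.float64(4.72))]
side yel [[0.6105, 0.2419, 0.016], [0.6348, 0.09, 0.016], [0.6455, 0.0883, 0.016], [0.6204, 0.2432, 0.016]] [0.6278 0.1659 0.016 ]
 edges [(np.float64(0.1539), np.float64(-80.91)), (np.float64(0.0108), np.float64(-9.02)), (np.float64(0.1569), np.float64(99.21)), (np.float64(0.01), np.float64(-172.88))]
[[ 0.363 -0.932 -0.   ]
 [-0.932 -0.363  0.001]
 [-0.001 -0.    -1.   ]]
```

```bash
cat >> h.py <<'E'
from scipy.spatial.transform import Rotation as Ro
def cur():
    s=manip.get_state(); q=np.array(s["ee_rot"]); return np.array(s["position"]),Ro.from_quat(q[[1,2,3,0]])
def toolR(yaw,tilt=0.0):
    """tool x along board +x (yaw, deg), pointing down; tilt deg: tongue (-x) edge low"""
    # base: x->board x, y-> -board y, z-> down
    return Ro.from_euler('z',yaw,degrees=True)*Ro.from_euler('y',-tilt,degrees=True)*Ro.from_matrix([[1,0,0],[0,-1,0],[0,0,-1]])
def plan(p1,R1,n,p0=None,R0=None):
    if p0 is None: p0,R0=cur()
    w=(R0.inv()*R1).as_rotvec(); dp=(np.array(p1)-p0)/n
    D=[];A=[]
    for k in range(n):
        Rk=R0*Ro.from_rotvec(w*k/n); D.append((Rk.inv().apply(dp)/0.4).round(4).tolist()); A.append((w/n/0.08).round(3).tolist())
    for i in range(0,n,5): print("delta_pos",D[i:i+5]); print("  angular",A[i:i+5])
E
python3 - <<'E'
from h import *
plan([0.568,-0.162,0.2],toolR(-7.6),15)
E
```

```text
delta_pos [[-0.0362, -0.0784, 0.0083], [-0.0306, -0.0808, 0.0083], [-0.0247, -0.0827, 0.0083], [-0.0188, -0.0843, 0.0083], [-0.0128, -0.0854, 0.0083]]
  angular [[-0.001, 0.001, -0.889], [-0.001, 0.001, -0.889], [-0.001, 0.001, -0.889], [-0.001, 0.001, -0.889], [-0.001, 0.001, -0.889]]
delta_pos [[-0.0067, -0.0861, 0.0083], [-0.0005, -0.0863, 0.0083], [0.0056, -0.0862, 0.0083], [0.0117, -0.0856, 0.0083], [0.0177, -0.0845, 0.0083]]
  angular [[-0.001, 0.001, -0.889], [-0.001, 0.001, -0.889], [-0.001, 0.001, -0.889], [-0.001, 0.001, -0.889], [-0.001, 0.001, -0.889]]
delta_pos [[0.0237, -0.083, 0.0083], [0.0295, -0.0811, 0.0083], [0.0352, -0.0788, 0.0083], [0.0407, -0.0761, 0.0083], [0.046, -0.0731, 0.0083]]
  angular [[-0.001, 0.001, -0.889], [-0.001, 0.001, -0.889], [-0.001, 0.001, -0.889], [-0.001, 0.001, -0.889], [-0.001, 0.001, -0.889]]
```

send_rows(
  delta_pos=[
    [-0.036,-0.078,0.008],
    [-0.031,-0.081,0.008],
    [-0.025,-0.083,0.008],
    [-0.019,-0.084,0.008],
    [-0.013,-0.085,0.008],
  ],
  angular=[
    [0,0,-0.89],
    [0,0,-0.89],
    [0,0,-0.89],
    [0,0,-0.89],
    [0,0,-0.89],
  ],
)

```text
clock: 0.57
position: [0.3289, -0.4097, 0.2339]
ee_rot: [-0.0, 0.913, -0.408, -0.0]
contact_force: [-0.2, -0.7, -0.0]
width: 0.0849
```

send_rows(
  delta_pos=[
    [-0.007,-0.086,0.008],
    [0,-0.086,0.008],
    [0.006,-0.086,0.008],
    [0.012,-0.086,0.008],
    [0.018,-0.085,0.008],
  ],
  angular=[
    [0,0,-0.89],
    [0,0,-0.89],
    [0,0,-0.89],
    [0,0,-0.89],
    [0,0,-0.89],
  ],
)

```text
clock: 0.98
position: [0.4491, -0.2852, 0.218]
ee_rot: [-0.0, 0.971, -0.239, -0.0]
contact_force: [0.8, -0.0, -0.7]
width: 0.0851
```

send_rows(
  delta_pos=[
    [0.024,-0.083,0.008],
    [0.03,-0.081,0.008],
    [0.035,-0.079,0.008],
    [0.041,-0.076,0.008],
    [0.046,-0.073,0.008],
  ],
  angular=[
    [0,0,-0.89],
    [0,0,-0.89],
    [0,0,-0.89],
    [0,0,-0.89],
    [0,0,-0.89],
  ],
)

```text
clock: 1.4
position: [0.569, -0.1608, 0.2019]
ee_rot: [0.0, 0.998, -0.064, -0.0]
contact_force: [0.3, 0.5, -0.2]
width: 0.0854
```

send_rows(
  delta_pos=[
    [0,0,0],
    [0,0,0],
  ],
  angular=[
    [0,0,0],
    [0,0,0],
  ],
)

```text
clock: 1.57
position: [0.5687, -0.1608, 0.2014]
ee_rot: [-0.0, 0.998, -0.064, -0.001]
contact_force: [-0.2, -1.3, 0.2]
width: 0.0851
```

```bash
python3 - <<'E'
from h import *
p,R=cur(); print(p,R.as_matrix().round(3).tolist())
c=manip.calibration("wrist"); im=manip.get_image("wrist"); cv2.imwrite("pics/w1.png",im); print(c, manip.get_state()["contact_force"])
np.save("w1.npy",c["camera_from_world"])
hsv=cv2.cvtColor(im,cv2.COLOR_BGR2HSV); m=cv2.inRange(hsv,(100,120,60),(130,255,255))
k,l,st,ce=cv2.connectedComponentsWithStats(m)
for i in range(1,k):
    if st[i,4]>100: print(st[i],ce[i])
E
```

```text
[ 0.56871209 -0.16075541  0.20143947] [[0.992, -0.128, -0.001], [-0.128, -0.992, 0.0], [-0.002, -0.0, -1.0]]
{'fx': 281.1716971952661, 'fy': 281.1716971952661, 'cx': 254.2539427193115, 'cy': 191.48514691814802, 'camera_from_world': array([[ 0.9917664 , -0.12803984, -0.00228224, -0.58286946],
       [ 0.1221513 ,  0.95120573, -0.2833491 ,  0.10678325],
       [ 0.03845086,  0.28073734,  0.95901412, -0.30843292],
       [ 0.        ,  0.        ,  0.        ,  1.        ]])} [ 0.30861667 -0.25185209 -0.01898267]
[ 243  134   27   86 2174] [255.41950322 175.11131555]
```

View pics/w1.png

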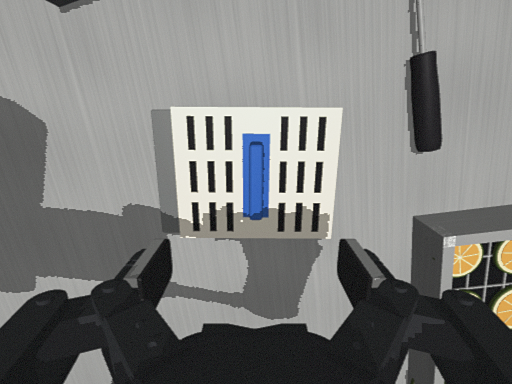

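```bash
python3 - <<'E'
from h import *
im=cv2.imread("pics/w1.png"); cv2.imwrite("pics/w1c.png",cv2.resize(im[95:250,140:355],None,fx=3.6,fy=3.6,interpolation=cv2.INTER_CUBIC))
E
```

```text
(no output)
```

View pics/w1c.png

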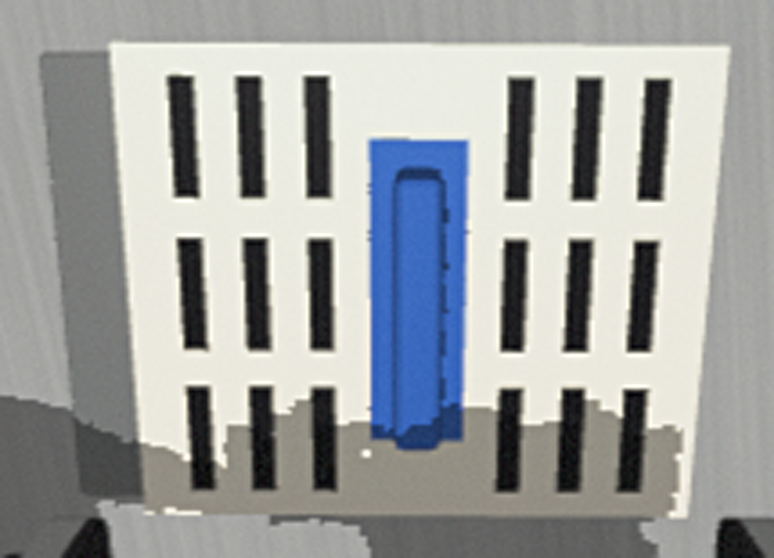

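```bash
python3 - <<'E'
from h import *
cw=manip.calibration("wrist"); cw["camera_from_world"]=np.load("w1.npy"); ct=manip.calibration("top")
g=lambda p:((p[0]+.5)/3.6-.5+140,(p[1]+.5)/3.6-.5+95)
f=lambda p:((p[0]+.5)/4-.5+150,(p[1]+.5)/4-.5+125)
W=[(110,43),(729,46),(688,517),(145,514)]; Tt=[(518,308),(542,62),(747,84),(728,331)]
for a,b in zip(W,Tt): 
    p,r=tri([ray(cw,*g(a)),ray(ct,*f(b))]); print(p.round(4),np.round(r,4))
P=np.array([plane(cw,*g(a),.018) for a in W]); print(P.round(4),P.mean(0).round(4))
print([ (np.linalg.norm(P[i]-P[(i+1)%4]).round(4), np.degrees(np.arctan2(*(P[(i+1)%4]-P[i])[[1,0]])).round(2)) for i in range(4)])
# rib top : wrist corners vs top-view dark rect
for z in (.05,):
  Q=np.array([plane(cw,*g(a),z) for a in [(394,176),(443,176),(443,437),(394,437)]]); print(Q.round(4),Q.mean(0).round(4))
for b,a in (((580,192),(418,176)),((698,205),(418,437))):
    p,r=tri([ray(cw,*g(a)),ray(ct,*f(b))]); print("rib",p.round(4),np.round(r,4))
print(cur()[0])
E
```

```text
[ 0.4889 -0.0765  0.0168] [0.0001 0.0001]
[ 0.6689 -0.1004  0.0122] [0.0002 0.0002]
[ 0.6463 -0.2462  0.0229] [0.0004 0.0004]
[ 0.4688 -0.2245  0.0178] [0.0004 0.0004]
[[ 0.4893 -0.0765  0.018 ]
 [ 0.6674 -0.1003  0.018 ]
 [ 0.6478 -0.2489  0.018 ]
 [ 0.4691 -0.2249  0.018 ]] [ 0.5684 -0.1626  0.018 ]
[(np.float64(0.1796), np.float64(-7.62)), (np.float64(0.1499), np.float64(-97.49)), (np.float64(0.1804), np.float64(172.36)), (np.float64(0.1498), np.float64(82.24))]
[[ 0.5671 -0.1213  0.05  ]
 [ 0.5802 -0.123   0.05  ]
 [ 0.5712 -0.1977  0.05  ]
 [ 0.5571 -0.1959  0.05  ]] [ 0.5689 -0.1595  0.05  ]
rib [ 0.5729 -0.1258  0.0086] [0.0012 0.0012]
rib [ 0.5613 -0.2093  0.0145] [0.0017 0.0017]
[ 0.56795746 -0.16181202  0.20172336]
```

send_rows(
  delta_pos=[
    [0,0.002,0.06],
    [0,0,0.08],
    [0,0,0.08],
    [0,0,0.07],
    [0,0,0.05],
  ],
  angular=[
    [0,0,0],
    [0,0,0],
    [0,0,0],
    [0,0,0],
    [0,0,0],
  ],
  hand=60,
)

```text
clock: 2.03
position: [0.5656, -0.164, 0.064]
ee_rot: [-0.0, 0.998, -0.067, -0.002]
contact_force: [-0.1, 0.3, 0.7]
width: 0.06
```

send_rows(
  delta_pos=[
    [0,0,0.03],
    [0,0,0.02],
    [0,0,0.01],
    [0,0,0],
  ],
  angular=[
    [0,0,0],
    [0,0,0],
    [0,0,0],
    [0,0,0],
  ],
)

```text
clock: 2.37
position: [0.5674, -0.1639, 0.042]
ee_rot: [0.0, 0.998, -0.066, -0.0]
contact_force: [0.2, 0.4, 0.1]
width: 0.0603
```

send_rows(
  delta_pos=[
    [0.001,0,0.003],
    [0,0,0],
    [0,0,0],
    [0,0,0],
    [0,0,0],
  ],
  angular=[
    [0,0,0],
    [0,0,0],
    [0,0,0],
    [0,0,0],
    [0,0,0],
  ],
  hand=5,
  squeeze=48,
)

```text
clock: 2.78
position: [0.5692, -0.1634, 0.0421]
ee_rot: [0.0, 0.998, -0.065, 0.001]
contact_force: [0.7, -0.0, 3.0]
width: 0.0133
```

send_rows(
  delta_pos=[
    [0,0,0],
    [0,0,0],
    [0,0,0],
    [0,0,0],
    [0,0,0],
  ],
  angular=[
    [0,0,0],
    [0,0,0],
    [0,0,0],
    [0,0,0],
    [0,0,0],
  ],
)

```text
clock: 3.2
position: [0.5692, -0.1634, 0.0421]
ee_rot: [0.0, 0.998, -0.065, 0.001]
contact_force: [-0.3, -0.5, 5.8]
width: 0.0129
```

```bash
python3 - <<'E'
from h import *
p,R=cur(); s=manip.get_state(); print(p,R.as_matrix().round(4).tolist(),s["width"],s["contact_force"],s["moment"])
E
```

```text
[ 0.56923805 -0.16340115  0.04212074] [[0.9914, -0.1305, 0.002], [-0.1305, -0.9914, -0.0009], [0.0021, 0.0006, -1.0]] 0.012915805810961342 [-0.25782699 -0.46343206  5.83143657] [ 0.01329564  0.03160016 -0.06059371]
```

send_rows(
  delta_pos=[
    [0,0,-0.01],
    [0,0,-0.03],
    [0,0,-0.05],
    [0,0,-0.07],
    [0,0,-0.07],
  ],
  angular=[
    [0,0,0],
    [0,0,0],
    [0,0,0],
    [0,0,0],
    [0,0,0],
  ],
)

```text
clock: 3.62
position: [0.5665, -0.1623, 0.132]
ee_rot: [-0.001, 0.998, -0.065, -0.003]
contact_force: [0.5, -1.0, -6.1]
width: 0.0133
```

send_rows(
  delta_pos=[
    [0,0,-0.07],
    [0,0,-0.05],
    [0,0,-0.03],
    [0,0,0],
    [0,0,0],
  ],
  angular=[
    [0,0,0],
    [0,0,0],
    [0,0,0],
    [0,0,0],
    [0,0,0],
  ],
)

```text
clock: 4.03
position: [0.5678, -0.1628, 0.1924]
ee_rot: [-0.0, 0.998, -0.065, -0.001]
contact_force: [-1.2, -0.2, -3.8]
width: 0.0131
```

```bash
python3 - <<'E'
from h import *
s=manip.get_state(); print(cur()[0],s["width"],s["contact_force"],s["moment"])
cv2.imwrite("pics/w2.png",manip.get_image("wrist"))
plan([0.53,0.01,0.22],toolR(9.2,7),8)
E
```

```text
[ 0.56776406 -0.16280917  0.19242699] 0.013069595308638068 [-1.17019136 -0.23440093 -3.84776474] [-0.00320624  0.02561114 -0.00218527]
delta_pos [[-0.0186, -0.052, -0.0088], [-0.0166, -0.0526, -0.009], [-0.0145, -0.0532, -0.0091], [-0.0124, -0.0537, -0.0092], [-0.0103, -0.0542, -0.0093]]
  angular [[0.026, 0.194, -0.455], [0.026, 0.194, -0.455], [0.026, 0.194, -0.455], [0.026, 0.194, -0.455], [0.026, 0.194, -0.455]]
delta_pos [[-0.0082, -0.0545, -0.0093], [-0.006, -0.0548, -0.0093], [-0.0039, -0.055, -0.0093]]
  angular [[0.026, 0.194, -0.455], [0.026, 0.194, -0.455], [0.026, 0.194, -0.455]]
```

View pics/w2.png

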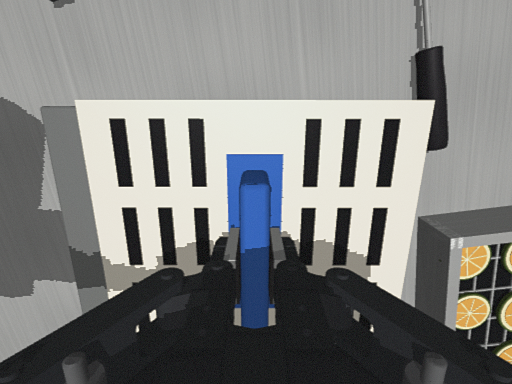

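The board hangs square in the grip, with its top edge at row 100 and the handle at columns 240–270.

send_rows(
  delta_pos=[
    [-0.018,-0.05,-0.009],
    [-0.017,-0.053,-0.009],
    [-0.015,-0.053,-0.009],
    [-0.012,-0.054,-0.009],
    [-0.01,-0.054,-0.009],
  ],
  angular=[
    [0.026,0.194,-0.455],
    [0.026,0.194,-0.455],
    [0.026,0.194,-0.455],
    [0.026,0.194,-0.455],
    [0.026,0.194,-0.455],
  ],
)

```text
clock: 4.5
position: [0.5433, -0.0546, 0.2081]
ee_rot: [-0.003, 0.999, 0.026, 0.037]
contact_force: [-1.0, 0.3, -3.9]
width: 0.0133
```

send_rows(
  delta_pos=[
    [-0.008,-0.055,-0.009],
    [-0.006,-0.055,-0.009],
    [-0.004,-0.05,-0.009],
    [0,0,0],
    [0,0,0],
  ],
  angular=[
    [0.026,0.194,-0.455],
    [0.026,0.194,-0.455],
    [0.026,0.194,-0.455],
    [0,0,0],
    [0,0,0],
  ],
)

```text
clock: 4.92
position: [0.5296, 0.0081, 0.219]
ee_rot: [-0.004, 0.995, 0.081, 0.06]
contact_force: [0.6, -1.1, -5.1]
width: 0.0128
```

```bash
python3 - <<'E'
from h import *
s=manip.get_state(); print(cur()[0],cur()[1].as_matrix().round(3).tolist(),s["width"],s["contact_force"],s["moment"])
np.save("w3.npy",manip.calibration("wrist")["camera_from_world"])
cv2.imwrite("pics/w3.png",manip.get_image("wrist"))
E
```

```text
[0.52964051 0.00809684 0.21899937] [[0.98, 0.161, 0.119], [0.16, -0.987, 0.019], [0.12, 0.001, -0.993]] 0.012799108248902048 [ 0.64913869 -1.11384102 -5.11940427] [-0.05646635  0.12707902 -0.05986281]
```

View pics/w3.png

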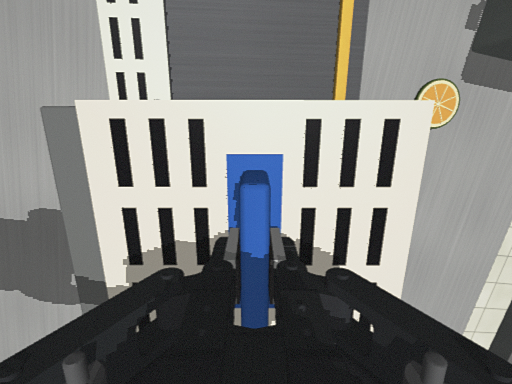

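```bash
python3 - <<'E'
from h import *
im=cv2.imread("pics/w3.png"); c=manip.calibration("wrist"); c["camera_from_world"]=np.load("w3.npy")
hsv=cv2.cvtColor(im,cv2.COLOR_BGR2HSV)
y=cv2.inRange(hsv,(18,120,100),(32,255,255)); w=cv2.inRange(hsv,(0,0,170),(40,70,255))
A=[];B=[];C=[]
for r in range(5,95):
    k=np.where(y[r,300:380])[0]; A.append((300+k.min()-.5,r)); C.append((300+k.max()+.5,r))
    k=np.where(w[r,90:200])[0]; B.append((90+k.max()+.5,r))
def ln(P,z):
    P=np.array([plane(c,u,v,z)[:2] for u,v in P],np.float32); vx,vy,x0,y0=cv2.fitLine(P,cv2.DIST_HUBER,0,.01,.01).ravel()
    if vy<0:vx,vy=-vx,-vy
    return np.array([x0,y0]),np.array([vx,vy]),np.degrees(np.arctan2(-vx,vy))
for n,P,z in(("yin",A,.016),("yout",C,.016),("mouth",B,.026)):
    p,d,a=ln(P,z); print(n,p,a)
    e=np.radians(9.0); u=np.array([np.cos(e),np.sin(e)]); print("  along",p@u)
for n,q in (("mouth",(.4427,.1337)),("rim",(.6219,.1628)),("mS",(.4434,.1311)),("rS",(.6227,.166))):
    print(n,np.array(q)@u, np.array(q)@np.array([-u[1],u[0]]))
E
```

```text
yin [0.6211134  0.15775658] 9.07221
  along 0.6381450491561926
yout [0.6360388  0.14969426] 9.15648
  along 0.65162542948042
mouth [0.44401002 0.12306435] 9.120485
  along 0.4577950255655942
mouth 0.45816491635734635 0.06280039346425972
rim 0.6397109099246657 0.06350906804036885
mS 0.4584495685866584 0.06012289965318419
rS 0.6410016508852707 0.06654452315824111
```

```bash
cat >> h.py <<'E'
YAW=9.1; UX=np.array([np.cos(np.radians(YAW)),np.sin(np.radians(YAW)),0]); VY=np.array([-UX[1],UX[0],0])
MOUTH=0.458; LAT=0.0622; HT=0.0421; YO=-0.001
def tgt(s,h,tilt):
    Rb=Ro.from_euler('z',YAW,degrees=True)*Ro.from_euler('y',-tilt,degrees=True)
    sh=UX*(MOUTH+s)+VY*LAT+np.array([0,0,.008+h])
    return sh+Rb.apply([.09,YO,HT]),toolR(YAW,tilt)
def board():
    p,R=cur(); Rb=R*Ro.from_matrix([[1,0,0],[0,-1,0],[0,0,-1]])
    sh=p-Rb.apply([.09,YO,HT]); m=Rb.as_matrix()
    return dict(s=(sh@UX-MOUTH)*1e3,v=(sh@VY-LAT)*1e3,h=(sh[2]-.008)*1e3,tilt=np.degrees(np.arcsin(m[2,0])),roll=np.degrees(np.arcsin(m[2,1])),yaw=np.degrees(np.arctan2(m[1,0],m[0,0]))-YAW)
def rep():
    s=manip.get_state(); F=np.array(s["contact_force"]); print({k:round(float(x),2) for k,x in board().items()}, "F u,v,z",(F@UX).round(2),(F@VY).round(2),F[2].round(2),"M",(np.array(s["moment"])@VY).round(3),"w",round(s["width"]*1e3,2),"t",round(s["clock"],2))
E
python3 - <<'E'
from h import *
rep(); p,R=tgt(.038,.025,7); print(p); plan(p,R,10)
E
```

```text
{'s': -17.41, 'v': -138.17, 'h': 158.49, 'tilt': 6.95, 'roll': -0.08, 'yaw': 0.15} F u,v,z 1.16 -0.17 -4.09 M 0.101 w 13.07 t 4.97
[0.56321669 0.15219279 0.08575443]
delta_pos [[0.0098, -0.0345, 0.0347], [0.0098, -0.0345, 0.0348], [0.0098, -0.0345, 0.0348], [0.0098, -0.0345, 0.0348], [0.0097, -0.0345, 0.0348]]
  angular [[0.001, 0.001, 0.003], [0.001, 0.001, 0.003], [0.001, 0.001, 0.003], [0.001, 0.001, 0.003], [0.001, 0.001, 0.003]]
delta_pos [[0.0097, -0.0345, 0.0348], [0.0097, -0.0345, 0.0348], [0.0097, -0.0345, 0.0348], [0.0097, -0.0345, 0.0348], [0.0097, -0.0345, 0.0348]]
  angular [[0.001, 0.001, 0.003], [0.001, 0.001, 0.003], [0.001, 0.001, 0.003], [0.001, 0.001, 0.003], [0.001, 0.001, 0.003]]
```

send_rows(
  delta_pos=[
    [0,-0.04,0],
    [0,-0.06,0],
    [0,-0.08,0],
    [0,-0.08,0],
    [0.018,-0.06,0.04],
  ],
  angular=[
    [0,0,0.01],
    [0,0,0.01],
    [0,0,0.01],
    [0,0,0],
    [0,0,0],
  ],
)

```text
clock: 5.38
position: [0.5203, 0.136, 0.2069]
ee_rot: [-0.005, 0.995, 0.078, 0.063]
contact_force: [1.5, -0.6, -4.5]
width: 0.0133
```

send_rows(
  delta_pos=[
    [0.02,-0.025,0.07],
    [0.02,0,0.08],
    [0.02,0,0.07],
    [0.01,0,0.05],
    [0.01,0,0.038],
  ],
  angular=[
    [0,0,0],
    [0,0,0],
    [0,0,0],
    [0,0,0],
    [0,0,0],
  ],
)

```text
clock: 5.8
position: [0.5646, 0.1511, 0.0836]
ee_rot: [-0.004, 0.995, 0.078, 0.06]
contact_force: [-0.1, -0.1, -5.1]
width: 0.0132
```

send_rows(
  delta_pos=[
    [0,0,0],
    [0,0,0],
    [0,0,0],
  ],
  angular=[
    [0,0,0],
    [0,0,0],
    [0,0,0],
  ],
)

```text
clock: 6.05
position: [0.5656, 0.1515, 0.0875]
ee_rot: [-0.004, 0.995, 0.078, 0.062]
contact_force: [-0.3, 1.6, -3.3]
width: 0.013
```

```bash
python3 - <<'E'
from h import *
rep(); cv2.imwrite("pics/s4.png",cv2.resize(manip.get_image("side")[120:240,170:320],None,fx=5,fy=5,interpolation=cv2.INTER_CUBIC))
np.save("w4.npy",manip.calibration("wrist")["camera_from_world"])
cv2.imwrite("pics/w4.png",manip.get_image("wrist"))
rep()
p,R=tgt(.038,.004,7); plan(p,R,4)
E
```

```text
{'s': 40.38, 'v': -1.0, 'h': 26.55, 'tilt': 7.14, 'roll': -0.09, 'yaw': -0.08} F u,v,z -0.02 1.63 -3.26 M 0.077 w 12.97 t 6.05
{'s': 40.76, 'v': -0.77, 'h': 27.41, 'tilt': 7.26, 'roll': -0.08, 'yaw': -0.06} F u,v,z -0.34 -0.53 -4.64 M 0.14 w 13.25 t 6.15
delta_pos [[-0.0034, -0.0005, 0.0146], [-0.0034, -0.0005, 0.0146], [-0.0034, -0.0005, 0.0146], [-0.0034, -0.0005, 0.0146]]
  angular [[0.005, -0.014, -0.003], [0.005, -0.014, -0.003], [0.005, -0.014, -0.003], [0.005, -0.014, -0.003]]
```

View pics/w4.png

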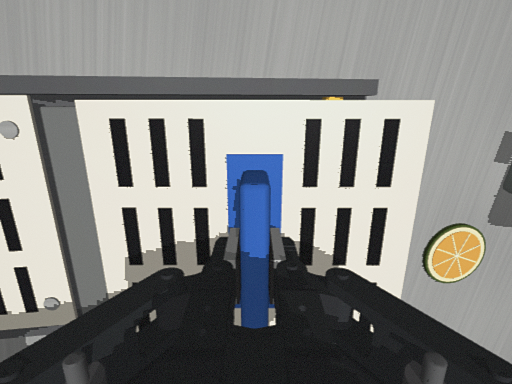

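View pics/s4.png

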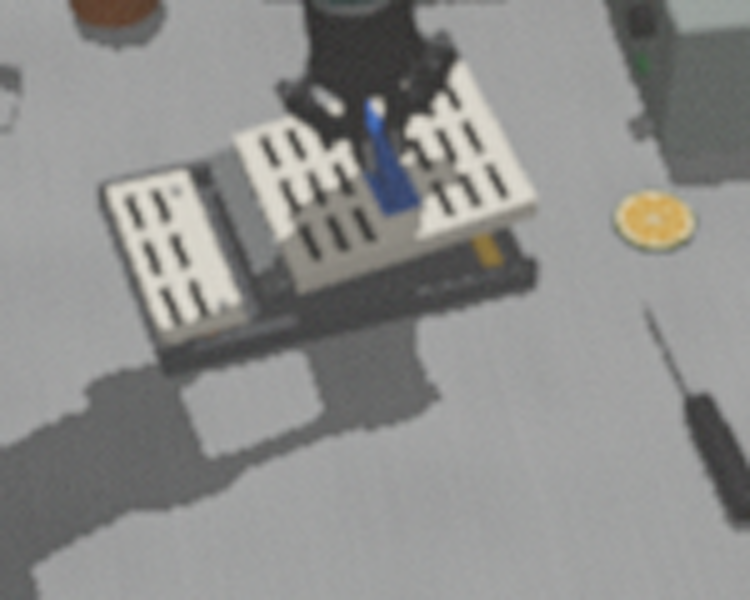

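```bash
python3 - <<'E'
from h import *
c=manip.calibration("wrist"); c["camera_from_world"]=np.load("w4.npy")
for u,v,z in ((200,95.5,.022),(370,95.5,.022),(100,95.5,.022),(32,96,.026),(73,313,.026)):
    p=plane(c,u,v,z); print((u,v),"s",((p@UX-MOUTH)*1e3).round(1),"v",((p@VY-LAT)*1e3).round(1))
b=board(); print(b)
# slab top +y corners expected z: shoulder top, far top
t=np.radians(7.1)
for (u,v),x in (((75.5,100),0),((434,100),180)):
    z=.008+.0265+x*1e-3*np.sin(t)+.018*np.cos(t)
    p=plane(c,u,v,z); print("slab corner s",((p@UX-MOUTH)*1e3).round(1),"v",((p@VY-LAT)*1e3).round(1),z)
im=cv2.imread("pics/w4.png"); print(im[85:105,200].tolist())
E
```

```text
(200, 95.5) s 97.5 v 77.8
(370, 95.5) s 210.1 v 78.2
(100, 95.5) s 38.4 v 77.5
(32, 96) s 3.0 v 77.0
(73, 313) s -0.7 v -71.3
{'s': np.float64(40.76191451448463), 'v': np.float64(-0.7663900885429981), 'h': np.float64(27.406622649446515), 'tilt': np.float64(7.261034848984397), 'roll': np.float64(-0.08330654089719008), 'yaw': np.float64(-0.06031010970714057)}
slab corner s 37.7 v 74.2 0.0523619748819388
slab corner s 215.9 v 73.9 0.07461024069522748
[[103, 101, 100], [103, 102, 99], [101, 99, 98], [99, 97, 96], [102, 102, 100], [100, 99, 99], [98, 97, 97], [99, 98, 96], [102, 99, 99], [72, 71, 70], [48, 48, 47], [58, 56, 54], [59, 60, 59], [53, 51, 51], [91, 98, 99], [238, 250, 250], [230, 240, 241], [224, 235, 235], [223, 234, 234], [223, 233, 234]]
```

send_rows(
  delta_pos=[
    [-0.0034,-0.0005,0.0146],
    [-0.0034,-0.0005,0.0146],
    [-0.0034,-0.0005,0.0146],
    [-0.0034,-0.0005,0.0146],
    [0,0,0],
  ],
  angular=[
    [0,-0.014,0],
    [0,-0.014,0],
    [0,-0.014,0],
    [0,-0.014,0],
    [0,0,0],
  ],
)

```text
clock: 6.57
position: [0.5611, 0.1523, 0.0619]
ee_rot: [-0.004, 0.995, 0.079, 0.058]
contact_force: [-0.5, 0.4, -5.0]
width: 0.0132
```

send_rows(
  delta_pos=[
    [0,0,0],
    [0,0,0],
    [0,0,0],
  ],
  angular=[
    [0,0,0],
    [0,0,0],
    [0,0,0],
  ],
)

```text
clock: 6.82
position: [0.563, 0.1525, 0.0638]
ee_rot: [-0.004, 0.995, 0.079, 0.06]
contact_force: [0.5, -0.9, -3.6]
width: 0.0131
```

```bash
python3 - <<'E'
from h import *
rep()
E
```

```text
{'s': 37.76, 'v': 0.34, 'h': 3.1, 'tilt': 6.94, 'roll': -0.08, 'yaw': -0.03} F u,v,z 0.35 -0.92 -3.64 M 0.168 w 13.11 t 6.82
```

send_rows(
  delta_pos=[
    [-0.0003,0,0.0025],
    [-0.0003,0,0.0025],
    [0,0,0],
  ],
  angular=[
    [0,0,0],
    [0,0,0],
    [0,0,0],
  ],
)

```text
clock: 7.07
position: [0.5626, 0.1524, 0.0614]
ee_rot: [-0.004, 0.995, 0.079, 0.06]
contact_force: [0.4, -0.4, -5.1]
width: 0.0133
```

send_rows(
  delta_pos=[
    [-0.0003,0,0.0025],
    [0,0,0],
    [0,0,0],
  ],
  angular=[
    [0,0,0],
    [0,0,0],
    [0,0,0],
  ],
)

```text
clock: 7.32
position: [0.5627, 0.1524, 0.0606]
ee_rot: [-0.004, 0.995, 0.079, 0.06]
contact_force: [0.1, 0.8, -4.8]
width: 0.0131
```

```bash
python3 - <<'E'
from h import *
rep()
E
```

```text
{'s': 37.47, 'v': 0.3, 'h': -0.06, 'tilt': 6.91, 'roll': -0.08, 'yaw': -0.03} F u,v,z 0.19 0.76 -4.82 M 0.147 w 13.06 t 7.32
```

send_rows(
  delta_pos=[
    [-0.0003,0,0.0025],
    [0,0,0],
    [0,0,0],
  ],
  angular=[
    [0,0,0],
    [0,0,0],
    [0,0,0],
  ],
)

```text
clock: 7.57
position: [0.563, 0.1525, 0.06]
ee_rot: [-0.004, 0.995, 0.079, 0.06]
contact_force: [-0.3, 0.2, 1.3]
width: 0.0131
```

send_rows(
  delta_pos=[
    [-0.0003,0,0.0025],
    [0,0,0],
    [0,0,0],
  ],
  angular=[
    [0,0,0],
    [0,0,0],
    [0,0,0],
  ],
)

```text
clock: 7.82
position: [0.5632, 0.1525, 0.0595]
ee_rot: [-0.004, 0.995, 0.079, 0.061]
contact_force: [0.4, 0.3, 6.0]
width: 0.0132
```

```bash
python3 - <<'E'
from h import *
rep()
E
```

```text
{'s': 38.06, 'v': 0.31, 'h': -1.19, 'tilt': 6.98, 'roll': -0.08, 'yaw': -0.03} F u,v,z 0.41 0.27 6.04 M 0.904 w 13.17 t 7.82
```

send_rows(
  delta_pos=[
    [0.0002,0,-0.002],
    [-0.005,0,-0.0006],
    [-0.01,0,-0.0012],
    [-0.01,0,-0.0012],
    [0,0,0],
  ],
  angular=[
    [0,0,0],
    [0,0,0],
    [0,0,0],
    [0,0,0],
    [0,0,0],
  ],
)

```text
clock: 8.23
position: [0.5539, 0.151, 0.0603]
ee_rot: [-0.004, 0.995, 0.079, 0.062]
contact_force: [3.7, 1.1, 4.6]
width: 0.0133
```

```bash
python3 - <<'E'
from h import *
rep()
E
```

```text
{'s': 28.75, 'v': 0.27, 'h': -0.65, 'tilt': 7.13, 'roll': -0.08, 'yaw': -0.03} F u,v,z 3.84 0.51 4.64 M -0.207 w 13.25 t 8.23
```

send_rows(
  delta_pos=[
    [0.0002,0,-0.002],
    [-0.0075,0,-0.0009],
    [-0.0075,0,-0.0009],
    [0,0,0],
  ],
  angular=[
    [0,0,0],
    [0,0,0],
    [0,0,0],
    [0,0,0],
  ],
)

```text
clock: 8.57
position: [0.546, 0.1498, 0.06]
ee_rot: [-0.004, 0.995, 0.079, 0.06]
contact_force: [3.1, 0.9, 2.1]
width: 0.013
```

```bash
python3 - <<'E'
from h import *
rep()
E
```

```text
{'s': 20.49, 'v': 0.34, 'h': -0.54, 'tilt': 6.86, 'roll': -0.08, 'yaw': -0.03} F u,v,z 3.21 0.36 2.09 M -0.151 w 12.99 t 8.57
```

send_rows(
  delta_pos=[
    [-0.005,0,-0.0015],
    [-0.005,0,-0.0008],
    [-0.005,0,-0.0006],
    [0,0,0],
  ],
  angular=[
    [0,0,0],
    [0,0,0],
    [0,0,0],
    [0,0,0],
  ],
)

```text
clock: 8.9
position: [0.5393, 0.1487, 0.06]
ee_rot: [-0.004, 0.995, 0.079, 0.059]
contact_force: [2.1, -0.3, 0.1]
width: 0.0132
```

```bash
python3 - <<'E'
from h import *
rep()
E
```

```text
{'s': 13.57, 'v': 0.37, 'h': -0.4, 'tilt': 6.76, 'roll': -0.08, 'yaw': -0.03} F u,v,z 1.99 -0.63 0.12 M 0.02 w 13.24 t 8.9
```

Sliding smoothly, with the tongue inside the groove. I carry on.

send_rows(
  delta_pos=[
    [-0.005,0,-0.0008],
    [-0.005,0,-0.0006],
    [0,0,0],
  ],
  angular=[
    [0,0.01,0],
    [0,0.01,0],
    [0,0,0],
  ],
)

```text
clock: 9.15
position: [0.5356, 0.1481, 0.0603]
ee_rot: [-0.004, 0.995, 0.079, 0.06]
contact_force: [2.1, -0.2, -0.7]
width: 0.0135
```

```bash
python3 - <<'E'
from h import *
rep()
E
```

```text
{'s': 10.0, 'v': 0.36, 'h': -0.34, 'tilt': 6.89, 'roll': -0.08, 'yaw': -0.03} F u,v,z 2.02 -0.53 -0.72 M 0.034 w 13.46 t 9.15
```

send_rows(
  delta_pos=[
    [-0.005,0,-0.0006],
    [-0.005,0,-0.0006],
    [0,0,0],
  ],
  angular=[
    [0,0,0],
    [0,0,0],
    [0,0,0],
  ],
)

```text
clock: 9.4
position: [0.5321, 0.1476, 0.0604]
ee_rot: [-0.004, 0.995, 0.079, 0.06]
contact_force: [2.6, -0.7, -2.2]
width: 0.0133
```

```bash
python3 - <<'E'
from h import *
rep()
E
```

```text
{'s': 6.48, 'v': 0.4, 'h': -0.27, 'tilt': 6.95, 'roll': -0.07, 'yaw': -0.03} F u,v,z 2.45 -1.11 -2.19 M -0.091 w 13.27 t 9.4
```

send_rows(
  delta_pos=[
    [-0.0025,0,-0.0003],
    [-0.0025,0,-0.0003],
    [0,0,0],
  ],
  angular=[
    [0,0,0],
    [0,0,0],
    [0,0,0],
  ],
)

```text
clock: 9.65
position: [0.5312, 0.1475, 0.0607]
ee_rot: [-0.004, 0.995, 0.079, 0.061]
contact_force: [3.7, 1.4, -3.0]
width: 0.013
```

```bash
python3 - <<'E'
from h import *
rep()
E
```

```text
{'s': 5.67, 'v': 0.4, 'h': -0.15, 'tilt': 7.06, 'roll': -0.07, 'yaw': -0.03} F u,v,z 3.91 0.82 -3.0 M -0.463 w 13.05 t 9.65
```

send_rows(
  delta_pos=[
    [-0.0025,0,-0.0002],
    [-0.0025,0,-0.0002],
    [0,0,0],
  ],
  angular=[
    [0,0,0],
    [0,0,0],
    [0,0,0],
  ],
)

```text
clock: 9.9
position: [0.5301, 0.1473, 0.061]
ee_rot: [-0.004, 0.995, 0.079, 0.062]
contact_force: [5.3, 0.9, -2.4]
width: 0.0132
```

```bash
python3 - <<'E'
from h import *
rep()
E
```

```text
{'s': 4.64, 'v': 0.41, 'h': -0.04, 'tilt': 7.17, 'roll': -0.07, 'yaw': -0.04} F u,v,z 5.34 0.07 -2.36 M -0.77 w 13.17 t 9.9
```

send_rows(
  delta_pos=[
    [-0.003,0,0],
    [-0.003,0,0],
    [0,0,0],
  ],
  angular=[
    [0,0,0],
    [0,0,0],
    [0,0,0],
  ],
)

```text
clock: 10.15
position: [0.529, 0.1471, 0.0613]
ee_rot: [-0.004, 0.995, 0.079, 0.064]
contact_force: [7.3, 2.1, -2.0]
width: 0.0132
```

```bash
python3 - <<'E'
from h import *
rep()
E
```

```text
{'s': 3.75, 'v': 0.43, 'h': 0.01, 'tilt': 7.34, 'roll': -0.07, 'yaw': -0.04} F u,v,z 7.56 0.95 -2.04 M -0.955 w 13.21 t 10.15
```

send_rows(
  delta_pos=[
    [-0.003,0,0],
    [-0.003,0,0],
    [0,0,0],
  ],
  angular=[
    [0,-0.03,0],
    [0,-0.03,0],
    [0,0,0],
  ],
)

```text
clock: 10.4
position: [0.5288, 0.1471, 0.0616]
ee_rot: [-0.004, 0.995, 0.079, 0.064]
contact_force: [9.8, 3.0, -3.5]
width: 0.0132
```

```bash
python3 - <<'E'
from h import *
rep()
E
```

```text
{'s': 3.48, 'v': 0.46, 'h': 0.38, 'tilt': 7.31, 'roll': -0.06, 'yaw': -0.05} F u,v,z 10.11 1.46 -3.48 M -1.616 w 13.21 t 10.4
```

send_rows(
  delta_pos=[
    [0,0,0],
    [0,0,0],
  ],
  angular=[
    [0,0,0],
    [0,0,0],
  ],
)

```text
clock: 10.57
position: [0.5287, 0.1471, 0.0615]
ee_rot: [-0.004, 0.995, 0.079, 0.064]
contact_force: [9.5, 3.2, -2.3]
width: 0.0134
```

```bash
python3 - <<'E'
from h import *
rep(); np.save("w5.npy",manip.calibration("wrist")["camera_from_world"])
im=manip.get_image("wrist"); cv2.imwrite("pics/w5.png",im); rep()
cv2.imwrite("pics/w5c.png",cv2.resize(im[70:330,0:200],None,fx=2.3,fy=2.3,interpolation=cv2.INTER_CUBIC))
cv2.imwrite("pics/s5.png",cv2.resize(manip.get_image("side")[120:240,170:320],None,fx=5,fy=5,interpolation=cv2.INTER_CUBIC)); rep()
E
```

```text
{'s': 3.44, 'v': 0.45, 'h': 0.33, 'tilt': 7.3, 'roll': -0.06, 'yaw': -0.05} F u,v,z 9.87 1.7 -2.27 M -1.547 w 13.38 t 10.57
{'s': 3.46, 'v': 0.47, 'h': 0.35, 'tilt': 7.31, 'roll': -0.06, 'yaw': -0.04} F u,v,z 9.69 0.33 -2.66 M -1.561 w 13.43 t 10.62
{'s': 3.42, 'v': 0.45, 'h': 0.34, 'tilt': 7.3, 'roll': -0.06, 'yaw': -0.04} F u,v,z 9.99 0.56 -3.0 M -1.549 w 13.17 t 10.67
```

View pics/w5c.png

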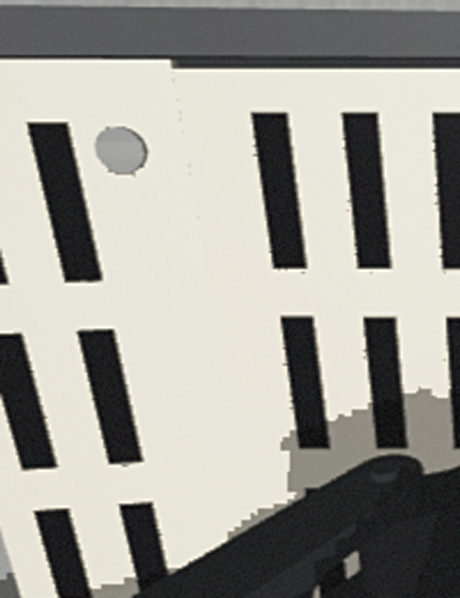

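View pics/s5.png

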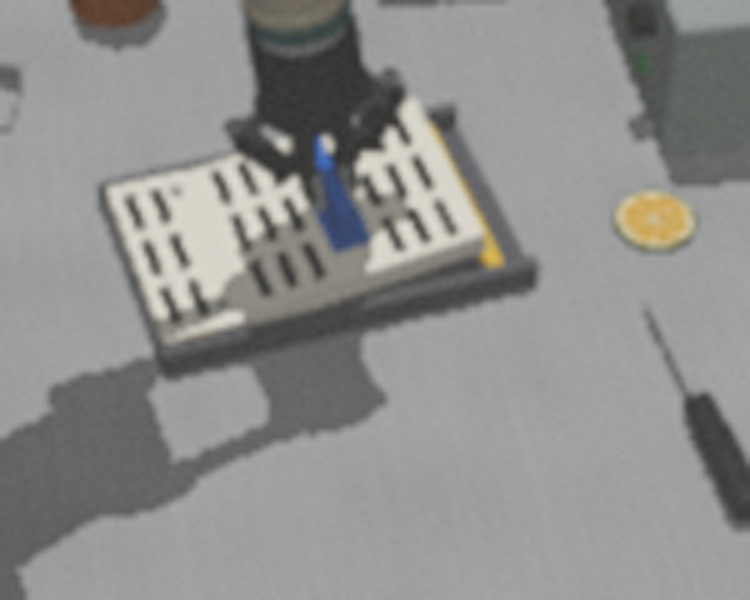

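```bash
cat >> h.py <<'E'
def rel(a,b,n):
    p0,R0=tgt(a[0]/1e3,a[1]/1e3,a[2]); p1,R1=tgt(b[0]/1e3,b[1]/1e3,b[2]); plan(p1,R1,n,p0,R0)
E
python3 - <<'E'
from h import *
rel((3.4,.2,7.3),(2.0,0,5),3)
rel((3.4,.2,7.3),(3.4,.2,5),3)
E
```

```text
delta_pos [[0.0002, 0.0, 0.0031], [0.0002, 0.0, 0.0031], [0.0003, 0.0, 0.003]]
  angular [[0.0, -0.167, 0.0], [0.0, -0.167, 0.0], [0.0, -0.167, 0.0]]
delta_pos [[0.0013, 0.0, 0.003], [0.0014, 0.0, 0.003], [0.0014, 0.0, 0.003]]
  angular [[0.0, -0.167, 0.0], [0.0, -0.167, 0.0], [0.0, -0.167, 0.0]]
```

send_rows(
  delta_pos=[
    [0.0002,0,0.003],
    [0.0002,0,0.003],
    [0.0002,0,0.003],
    [0,0,0],
  ],
  angular=[
    [0,-0.17,0],
    [0,-0.17,0],
    [0,-0.17,0],
    [0,0,0],
  ],
)

```text
clock: 11.0
position: [0.5305, 0.1474, 0.058]
ee_rot: [-0.003, 0.996, 0.079, 0.044]
contact_force: [10.7, 3.4, -1.8]
width: 0.0131
```

```bash
python3 - <<'E'
from h import *
rep()
E
```

```text
{'s': 3.21, 'v': 0.44, 'h': 0.15, 'tilt': 5.04, 'roll': -0.06, 'yaw': -0.05} F u,v,z 11.08 1.64 -1.76 M -1.793 w 13.13 t 11.0
```

send_rows(
  delta_pos=[
    [-0.001,0,0.003],
    [-0.001,0,0.003],
    [0,0,0],
    [0,0,0],
  ],
  angular=[
    [0,-0.17,0],
    [0,-0.17,0],
    [0,0,0],
    [0,0,0],
  ],
)

```text
clock: 11.33
position: [0.531, 0.1474, 0.056]
ee_rot: [-0.002, 0.996, 0.079, 0.032]
contact_force: [11.7, 2.9, -2.3]
width: 0.013
```

```bash
python3 - <<'E'
from h import *
rep()
E
```

```text
{'s': 2.52, 'v': 0.39, 'h': 0.23, 'tilt': 3.67, 'roll': -0.07, 'yaw': -0.06} F u,v,z 11.98 1.04 -2.26 M -2.021 w 13.0 t 11.33
```

send_rows(
  delta_pos=[
    [-0.0002,0,0.003],
    [-0.0002,0,0.003],
    [0,0,0],
  ],
  angular=[
    [0,-0.17,0],
    [0,-0.17,0],
    [0,0,0],
  ],
)

```text
clock: 11.58
position: [0.5319, 0.1475, 0.0536]
ee_rot: [-0.001, 0.997, 0.079, 0.019]
contact_force: [12.4, 2.9, -0.4]
width: 0.0131
```

```bash
python3 - <<'E'
from h import *
rep()
E
```

```text
{'s': 2.19, 'v': 0.36, 'h': 0.15, 'tilt': 2.18, 'roll': -0.07, 'yaw': -0.06} F u,v,z 12.71 0.94 -0.39 M -2.16 w 13.1 t 11.58
```

send_rows(
  delta_pos=[
    [0.0002,0,0.003],
    [0.0002,0,0.003],
    [0,0,0],
  ],
  angular=[
    [0,-0.15,0],
    [0,-0.15,0],
    [0,0,0],
  ],
)

```text
clock: 11.83
position: [0.5326, 0.1476, 0.0515]
ee_rot: [-0.0, 0.997, 0.079, 0.008]
contact_force: [12.0, 2.9, 0.3]
width: 0.0135
```

```bash
python3 - <<'E'
from h import *
rep()
E
```

```text
{'s': 1.91, 'v': 0.38, 'h': 0.01, 'tilt': 0.88, 'roll': -0.06, 'yaw': -0.06} F u,v,z 12.34 0.92 0.29 M -2.192 w 13.5 t 11.83
```

send_rows(
  delta_pos=[
    [0.0005,0,0.003],
    [0.0003,0,0.0015],
    [0,0,0],
  ],
  angular=[
    [0,-0.15,0],
    [0,-0.05,0],
    [0,0,0],
  ],
)

```text
clock: 12.08
position: [0.533, 0.1477, 0.0501]
ee_rot: [0.001, 0.997, 0.079, 0.0]
contact_force: [12.8, 3.5, 1.8]
width: 0.0135
```

```bash
python3 - <<'E'
from h import *
rep()
E
```

```text
{'s': 1.63, 'v': 0.37, 'h': 0.03, 'tilt': 0.0, 'roll': -0.07, 'yaw': -0.06} F u,v,z 13.22 1.42 1.84 M -2.093 w 13.48 t 12.08
```

send_rows(
  delta_pos=[
    [0,0,0.0015],
    [0,0,0.001],
    [0,0,0],
  ],
  angular=[
    [0,-0.02,0],
    [0,-0.02,0],
    [0,0,0],
  ],
)

```text
clock: 12.33
position: [0.533, 0.1477, 0.0501]
ee_rot: [0.001, 0.997, 0.079, -0.001]
contact_force: [10.6, 2.3, 9.0]
width: 0.0133
```

```bash
python3 - <<'E'
from h import *
rep(); np.save("w6.npy",manip.calibration("wrist")["camera_from_world"])
cv2.imwrite("pics/w6.png",manip.get_image("wrist"))
E
```

```text
{'s': 1.53, 'v': 0.36, 'h': 0.22, 'tilt': -0.13, 'roll': -0.07, 'yaw': -0.05} F u,v,z 10.86 0.6 8.96 M -1.927 w 13.26 t 12.33
```

View pics/w6.png

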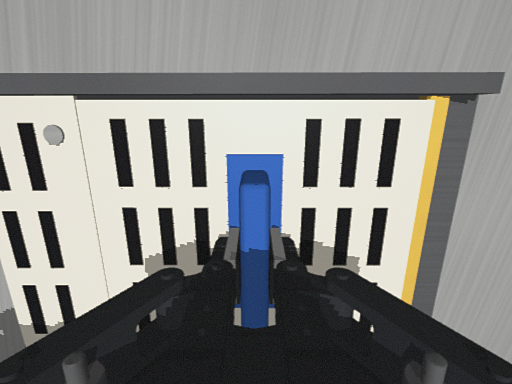

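send_rows(
  delta_pos=[
    [0.004,0,-0.001],
    [0.004,0,-0.001],
    [0.003,0,0],
    [0,0,0],
  ],
  angular=[
    [0,0,0],
    [0,0,0],
    [0,0,0],
    [0,0,0],
  ],
)

```text
clock: 12.72
position: [0.5331, 0.1477, 0.0501]
ee_rot: [0.001, 0.997, 0.079, -0.005]
contact_force: [2.9, -0.1, 11.1]
width: 0.0133
```

```bash
python3 - <<'E'
from h import *
rep()
E
```

```text
{'s': 1.25, 'v': 0.35, 'h': 1.01, 'tilt': -0.63, 'roll': -0.08, 'yaw': -0.04} F u,v,z 2.81 -0.53 11.07 M -1.34 w 13.27 t 12.72
```

send_rows(
  delta_pos=[
    [0.002,0,-0.003],
    [0.002,0,-0.002],
    [0,0,0],
    [0,0,0],
  ],
  angular=[
    [0,0.06,0],
    [0,0.06,0],
    [0,0,0],
    [0,0,0],
  ],
)

```text
clock: 13.05
position: [0.533, 0.1477, 0.0502]
ee_rot: [0.001, 0.997, 0.079, -0.003]
contact_force: [4.6, 1.9, 2.1]
width: 0.0137
```

```bash
python3 - <<'E'
from h import *
rep()
E
```

```text
{'s': 1.47, 'v': 0.36, 'h': 0.53, 'tilt': -0.3, 'roll': -0.07, 'yaw': -0.05} F u,v,z 4.88 1.17 2.14 M -1.361 w 13.69 t 13.05
```

send_rows(
  delta_pos=[
    [0.003,0,-0.001],
    [0.003,0,-0.001],
    [0,0,0],
    [0,0,0],
  ],
  angular=[
    [0,0.03,0],
    [0,0.03,0],
    [0,0,0],
    [0,0,0],
  ],
)

```text
clock: 13.38
position: [0.5331, 0.1477, 0.0501]
ee_rot: [0.001, 0.997, 0.079, -0.003]
contact_force: [2.7, 0.5, 4.4]
width: 0.0133
```

```bash
python3 - <<'E'
from h import *
rep()
E
```

```text
{'s': 1.46, 'v': 0.36, 'h': 0.56, 'tilt': -0.34, 'roll': -0.08, 'yaw': -0.04} F u,v,z 2.76 0.08 4.37 M -0.917 w 13.34 t 13.38
```

send_rows(
  delta_pos=[
    [0.003,0,-0.003],
    [0.002,0,-0.002],
    [0,0,0],
    [0,0,0],
  ],
  angular=[
    [0,0.04,0],
    [0,0.04,0],
    [0,0,0],
    [0,0,0],
  ],
)

```text
clock: 13.72
position: [0.5345, 0.1479, 0.0507]
ee_rot: [0.001, 0.997, 0.079, -0.001]
contact_force: [5.2, 1.0, -5.7]
width: 0.0131
```

```bash
python3 - <<'E'
from h import *
rep()
E
```

```text
{'s': 3.06, 'v': 0.35, 'h': 0.69, 'tilt': -0.08, 'roll': -0.08, 'yaw': -0.04} F u,v,z 5.34 0.16 -5.74 M -1.185 w 13.14 t 13.72
```

send_rows(
  delta_pos=[
    [0.002,0,0.001],
    [0.002,0,0.0005],
    [0,0,0],
    [0,0,0],
  ],
  angular=[
    [0,0,0],
    [0,0,0],
    [0,0,0],
    [0,0,0],
  ],
)

```text
clock: 14.05
position: [0.5346, 0.148, 0.0502]
ee_rot: [0.001, 0.997, 0.079, -0.002]
contact_force: [1.2, 0.9, -7.3]
width: 0.0128
```

```bash
python3 - <<'E'
from h import *
rep()
E
```

```text
{'s': 3.15, 'v': 0.41, 'h': 0.52, 'tilt': -0.25, 'roll': -0.07, 'yaw': -0.04} F u,v,z 1.32 0.72 -7.27 M -0.508 w 12.82 t 14.05
```

send_rows(
  delta_pos=[
    [0.001,0,0.0015],
    [0,0,0.001],
    [0,0,0],
    [0,0,0],
  ],
  angular=[
    [0,0.02,0],
    [0,0,0],
    [0,0,0],
    [0,0,0],
  ],
)

```text
clock: 14.38
position: [0.5347, 0.148, 0.0502]
ee_rot: [0.001, 0.997, 0.079, -0.001]
contact_force: [-5.7, 0.0, 3.6]
width: 0.0132
```

```bash
python3 - <<'E'
from h import *
rep()
np.save("w7.npy",manip.calibration("wrist")["camera_from_world"]); cv2.imwrite("pics/w7.png",manip.get_image("wrist"))
E
```

```text
{'s': 3.24, 'v': 0.41, 'h': 0.33, 'tilt': -0.16, 'roll': -0.08, 'yaw': -0.03} F u,v,z -5.61 0.9 3.61 M 0.621 w 13.17 t 14.38
```

View pics/w7.png

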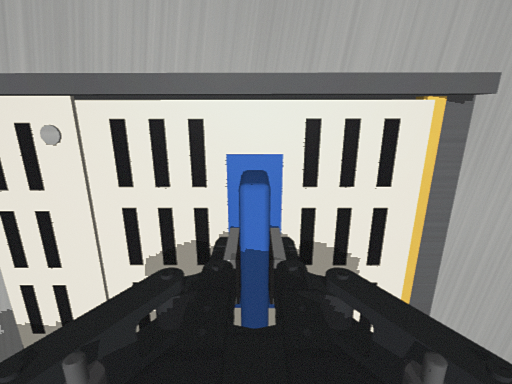

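send_rows(
  delta_pos=[
    [-0.003,0,-0.0015],
    [0,0,0],
    [0,0,0],
  ],
  angular=[
    [0,0,0],
    [0,0,0],
    [0,0,0],
  ],
)

```text
clock: 14.68
position: [0.5346, 0.148, 0.0502]
ee_rot: [0.001, 0.997, 0.079, -0.0]
contact_force: [-2.2, 0.7, -3.4]
width: 0.0132
```

```bash
python3 - <<'E'
from h import *
rep()
E
```

```text
{'s': 3.27, 'v': 0.41, 'h': 0.18, 'tilt': -0.05, 'roll': -0.07, 'yaw': -0.04} F u,v,z -2.05 1.07 -3.41 M 0.301 w 13.17 t 14.68
```

send_rows(
  delta_pos=[
    [-0.001,0,0.0005],
    [0,0,0],
    [0,0,0],
    [0,0,0],
    [0,0,0],
  ],
  angular=[
    [0,0,0],
    [0,0,0],
    [0,0,0],
    [0,0,0],
    [0,0,0],
  ],
  hand=50,
)

```text
clock: 15.1
position: [0.5359, 0.148, 0.0509]
ee_rot: [0.001, 0.997, 0.079, 0.001]
contact_force: [-0.2, 0.4, -0.7]
width: 0.0501
```

send_rows(
  delta_pos=[
    [0,0,0],
    [0,0,-0.01],
    [0,0,-0.03],
    [0,0,-0.05],
    [0,0,-0.07],
  ],
  angular=[
    [0,0,0],
    [0,0,0],
    [0,0,0],
    [0,0,0],
    [0,0,0],
  ],
)

```text
clock: 15.52
position: [0.5335, 0.1478, 0.1136]
ee_rot: [0.001, 0.997, 0.079, -0.002]
contact_force: [-0.5, -0.8, 0.2]
width: 0.05
```

send_rows(
  delta_pos=[
    [0,0.03,-0.08],
    [0,0.06,-0.08],
    [0,0.06,-0.06],
    [0,0.05,-0.03],
    [0,0,0],
  ],
  angular=[
    [0,0,0],
    [0,0,0],
    [0,0,0],
    [0,0,0],
    [0,0,0],
  ],
)

```text
clock: 15.93
position: [0.5503, 0.066, 0.2188]
ee_rot: [0.002, 0.997, 0.078, 0.005]
contact_force: [-0.1, -0.3, 0.5]
width: 0.05
```

send_rows(
  delta_pos=[
    [0,0.03,0],
    [0,0,0],
    [0,0,0],
  ],
  angular=[
    [0,0,0],
    [0,0,0],
    [0,0,0],
  ],
)

```text
clock: 16.18
position: [0.5486, 0.0574, 0.2135]
ee_rot: [0.0, 0.997, 0.079, -0.001]
contact_force: [0.2, 0.5, -0.0]
width: 0.0501
```

```bash
python3 - <<'E'
from h import *
s=manip.get_state(); print(s["position"],s["contact_force"],s["width"],s["clock"])
np.save("w8.npy",manip.calibration("wrist")["camera_from_world"])
cv2.imwrite("pics/w8.png",manip.get_image("wrist"))
for n,(x0,y0,x1,y1) in {"top":(60,70,350,260),"side":(150,60,340,240)}.items():
    cv2.imwrite(f"pics/c_{n}.png",cv2.resize(manip.get_image(n)[y0:y1,x0:x1],None,fx=2.7 if n=="top" else 3.3,fy=2.7 if n=="top" else 3.3,interpolation=cv2.INTER_CUBIC))
E
```

```text
[0.54862696 0.05740235 0.21349239] [ 0.18539337  0.50256792 -0.02150297] 0.05006713708533058 16.1833
```

View pics/w8.png

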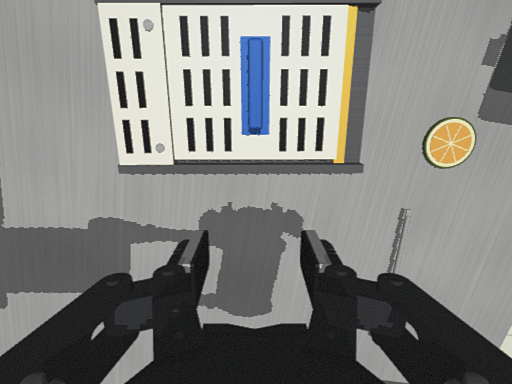

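View pics/c_side.png

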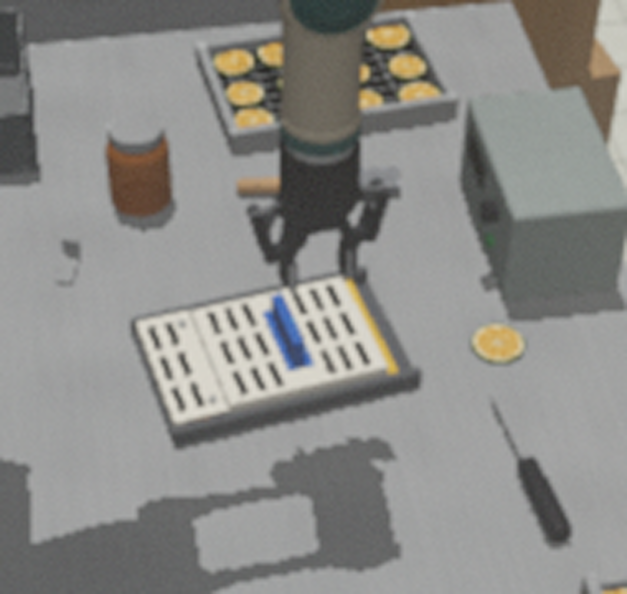

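View pics/c_top.png

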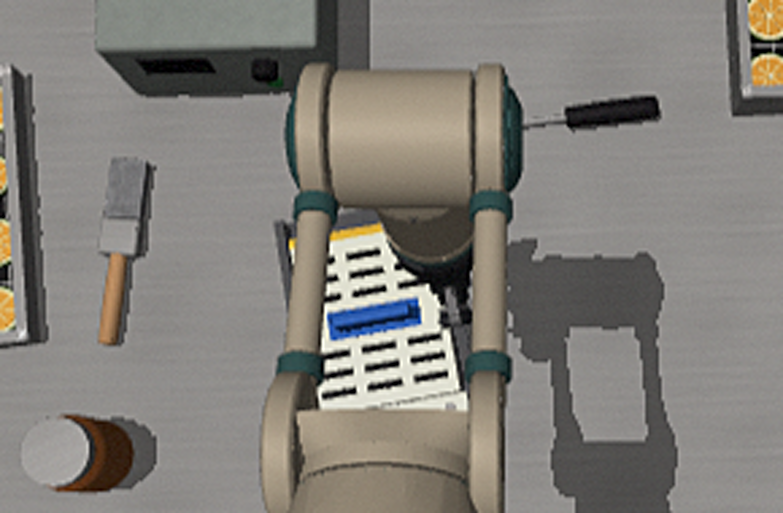

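```bash
python3 - <<'E'
from h import *
im=cv2.imread("pics/w8.png"); c=manip.calibration("wrist"); c["camera_from_world"]=np.load("w8.npy")
hsv=cv2.cvtColor(im,cv2.COLOR_BGR2HSV); y=cv2.inRange(hsv,(18,120,100),(32,255,255)); g=cv2.cvtColor(im,cv2.COLOR_BGR2GRAY)
for r in (20,60,85,110,150):
    k=330+np.where(y[r,330:370])[0]; a,b=k.min()-.5,k.max()+.5
    q=lambda u,z: round(float((plane(c,u,r,z)@UX-MOUTH)*1e3),1)
    d=155+int(np.argmin(g[r,155:180])); 
    print(r,"slab far(z26)",q(a,.026),"rim outer(z16)",q(b,.016),"seam",d,g[r,d],q(d,.026))
E
python3 - <<'E'
import cv2
im=cv2.imread("pics/w8.png"); cv2.imwrite("pics/w8c.png",cv2.resize(im[0:180,90:385],None,fx=2.7,fy=2.7,interpolation=cv2.INTER_CUBIC))
E
```

```text
20 slab far(z26) 182.2 rim outer(z16) 194.2 seam 162 99 1.1
60 slab far(z26) 181.5 rim outer(z16) 193.7 seam 165 90 0.8
85 slab far(z26) 181.5 rim outer(z16) 194.0 seam 167 99 0.7
110 slab far(z26) 181.5 rim outer(z16) 194.2 seam 169 91 0.5
150 slab far(z26) 181.8 rim outer(z16) 193.8 seam 173 125 1.3
```

View pics/w8c.png

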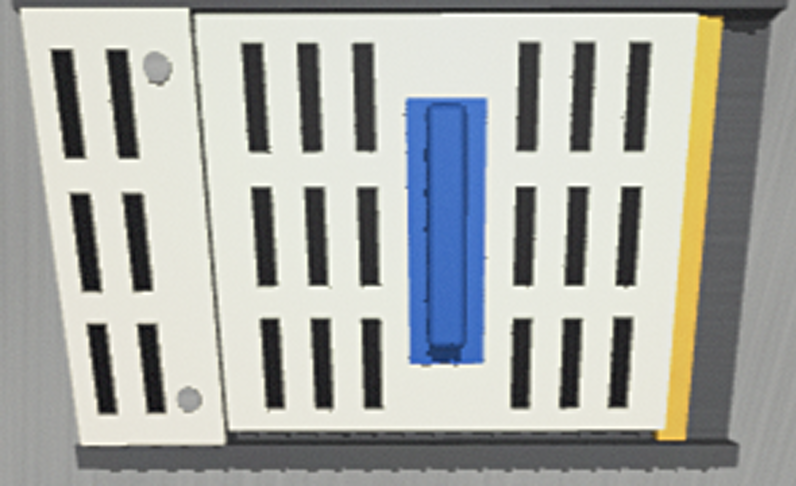

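The board lies flat against the fully visible yellow rim (about 12 mm), with a thin, even seam at the groove. The bystanders look unmoved. Handing in.

```bash
python3 -c "
from rig import manip
print(manip.sign_off())"
```

```text
the job is handed in; nothing more can be done
None
```

The vent board is in the bay, tongue in the groove and far edge down behind the yellow rim. I let go and handed the job in at about 16 s of the 72 s allowed.

- **Pick-up:** I gripped the blue rib at 48 N and carried the board over the tray at a 7° tilt. The shoulder touched the bay floor at about 10 N.
- **Drawing home:** The tongue slid in and met the strip at 3–4 N. The highest pull I read was about 13 N, with the board already flat. The groove came out about 1.4 mm farther along x than my camera estimate.
- **Lock:** When I eased off, the board sprang back about 1.7 mm and stopped. A push of about 5.6 N towards the rim then did not move it further.
- **Last checks:** After I let go, a wrist picture put the board's far edge at about 182 mm from the groove mouth, against the rim. The rim's full 12 mm showed beside it, and the seam at the groove was thin and even. The force on the tool read zero, and the bystanders I could see in the pictures looked unmoved.
- **What did not match cleanly:** The moments at the wrist were noisy. The spring-back needed the downward press eased first. While I eased it the board was briefly pulled up by 1–3 N more than its weight, with 0.6 mm of play, before I set it down again and released.

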